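Load the eyelet dies and hold the locking collar home

TASK

Set up the eyelet die plate: first stand the red die fully down in the pocket marked with one dot, then the blue die fully down in the pocket marked with two dots, releasing each. Then put the knurled collar over the spigot, turn it until its hidden keyways drop over the cross pin, push it fully home against the spring and finish still gripping it and holding it down there (do not let go: it springs back up). Leave the yellow and black dies, the hammer, knife, jar and tin where they are.

Things in the scene. Friction and masses are not known exactly. Their poses are not given: they have to be found in the camera images.
- die_red: Steel setting die with a red band and red top: a plain cylinder 16 mm in diameter, 60 mm long, standing upright in one of the three holes of the wooden rack (18 mm deep, rack 30 mm tall, so 42 mm stand out). Foot chamfered 2 x 3 mm. Origin at the centre of its underside, z up along it. About 90 g.
- die_blue: The same die with a blue band and blue top, in another hole of the rack.
- die_yellow: The same die with a yellow band; stays in the rack, do not disturb.
- die_black: The same die with a black band, already in the pocket with three dots; do not disturb.
- rack: Fixed wooden rack 160 (x) x 50 (y) x 30 mm tall with three round holes in a row along its x axis, 50 mm apart. Origin at the centre of its underside.
- plate: Fixed aluminium die plate 160 (x) x 220 (y) x 30 mm tall; origin at the centre of its underside. At its +y end three round pockets, 19 mm in diameter with a small chamfer and 22 mm deep, at plate x, y = (-45, 42), (0, 55), (45, 42) mm, with one, two and three black dots beside them; the spigot stands at plate x, y = (0, -45) mm. A seated die stands 38 mm out of the plate.
- pocket1 (a point): Centre of the mouth of the one-dot pocket, level with the plate's top (30 mm above the bench); axes as the plate's, z up.
- pocket2 (a point): Centre of the mouth of the two-dot pocket, level with the plate's top; axes as the plate's.
- pocket3 (a point): Centre of the mouth of the three-dot pocket (taken by the black die).
- spigot_axis (a point): Point on the spigot's axis level with the plate's top; axes as the plate's, z up. The fixed steel spigot is 23 mm in diameter to 38 mm above this point, then tapers to 13 mm at 48 mm. Round its foot: a fixed seat ring, 56 mm outer diameter, top 4 mm above this point, and inside it an orange spring disc, 39 mm in diameter, top 10 mm above this point when free.
- pin_level (a point): Point on the spigot's axis level with the top of the brass cross pin, 26 mm above the plate's top; axes as the plate's. The pin, 5 mm thick and 34 mm long, sticks out on both sides of the spigot; its direction about the vertical differs from run to run and is not reported.
- collar: Dark steel knurled collar standing on the bench right way up: 48 mm outer diameter, 32 mm tall, 0.10 to 0.21 kg. Origin at the centre of its underside, z up. Bore 27 mm right through. Four identical keyways, 9 mm wide, 37 mm across and 25 mm deep, are cut inside from below along its +x, +y, -x and -y axes, hidden by the solid top.
- collar_top (a point): Centre of the collar's top face, 32 mm above its underside. Lowered on the spigot the collar lands on the cross pin (underside 26 mm above the plate). Turned either way, within a quarter turn, it comes free (about 0.1 rad either side) and goes 16 mm down to the spring disc (underside at 10 mm) and, pushed 6 mm more, home on the seat ring (underside at 4 mm).
- spring_seat (a joint): How far the orange spring disc under the collar is pressed down: 0 free, 0.006 m fully home. The spring takes about 6 N to start and 8.4 N at the bottom, and lifts the collar back up if it is let go.
- hammer: Hammer, 260 mm long, lying at the back of the bench; do not disturb.
- knife: Black utility knife, 150 mm long, lying beyond the rack; do not disturb.
- jar: Glass jar with brass lid, 60 mm in diameter, 75 mm tall; do not disturb.
- tin: Tin with a red label, 72 mm in diameter, 90 mm tall; do not disturb.

How it is judged (in metres and radians):
On the way, in this order (a step that is already met when the one before it is completed fails the run):
1. the red die stands fully down in the one-dot pocket, released (horizontal distance between die_red and pocket1 below 0.004 m and z of die_red in the frame of pocket1 below -0.019 m and angle between die_red's own z axis and vertical below 0.2 rad and contact force between the fingers and die_red below 0.1 N), for 0.2 s.
2. then the blue die stands fully down in the two-dot pocket, released (horizontal distance between die_blue and pocket2 below 0.004 m and z of die_blue in the frame of pocket2 below -0.019 m and angle between die_blue's own z axis and vertical below 0.2 rad and contact force between the fingers and die_blue below 0.1 N), for 0.2 s.
3. then the gripped collar has dropped over the cross pin and is pushed home against the spring (horizontal distance between collar and spigot_axis below 0.004 m and z of collar in the frame of spigot_axis below 0.006 m and value of joint spring_seat above 0.0045 m and angle between collar's own z axis and vertical below 0.1 rad and contact force between the fingers and collar above 2 N), for 0.3 s.
At the end, for the whole second after the job is handed in: Red die in the one-dot, blue in the two-dot pocket (within 4 mm, 19 mm deep, upright within 0.2 rad, untouched); collar on the spigot axis (4 mm), level (0.1 rad), underside under 6 mm above the plate, spring pressed over 4.5 mm, gripped by the fingers (over 2 N), still (all of step 1 and all of step 2 and all of step 3 and linear speed of collar below 0.02 m/s); the arm keeps its last pose, push and grip.
It fails at once if the yellow or black die is pulled, tipped or shifted by more than 15 mm (distance of any of die_yellow, die_black from where it was at the start of the episode above 0.015 m).
It fails at once if the hammer, knife, jar or tin is moved by more than 30 mm (distance of any of hammer, knife, jar, tin from where it was at the start of the episode above 0.03 m).
It also fails if it takes over 72 s, if anything falls off the work surface, if the arm or the gripper's body presses on something with over 40 N, if the wrist force passes 120 N, or if a joint passes its speed limit or range.

ROBOT

A 6-joint arm with a two-finger parallel gripper is mounted at the origin on the work surface. World frame = base frame: x ahead of the robot, y to its left, z up, the work surface at z = 0. Lengths are in mm, angles in rad, forces in N, time in s.
With the tool pointing down it reaches from about 350 to 775 mm from the base axis. Payload 7.3 kg.
Tool frame: the origin (TCP) lies at the very end of the fingers, on their centre line; the grasp point (between the pads) lies bot.grip_point_offset behind it (bot.grip_point_offset is the distance from the TCP to the grasp point, in mm); z points along the fingers, y is the line along which they close (so a half turn about z gives the same grasp; the last joint's range is limited). The gripper opens to 92 mm and grips with 3 to 60 N. Pads are 19 mm wide; open, the fingers measure 130 mm over their backs; the gripper's body (75 mm by 190 mm) begins 47 mm behind the grasp point.
Start: joints at [-1.415, 0.342, 1.524, -0, 1.275, -0.146], TCP at [156.074, -501.288, 192.741] pointing down, gripper open.
Joint ranges: [-2.53, 2.53], [-0.77, 2.02], [0.04, 2.7], [-1, 4.14], [0.28, 2.66], [-3.11, 3.11]. Speed limits (rad/s): [2.57, 2.57, 3.14, 3.14, 3.14, 3.14].

INTERFACE

Orientations are given as [roll, pitch, yaw] about the fixed x, y, z axes, in that order (R = Rz(yaw) Ry(pitch) Rx(roll)).
In Python, from plant import bot gives the robot as it stands. The module is installed in compiled form; this text tells all that it offers.
- The arm moves only by the tool carry_out, never from a script. Its argument "plan" is a list of rows, each an object of numbers: "tx", "ty", "tz": the shift along the world's x, y, z in mm; "rx", "ry", "rz": the turn, a rotation vector about the world's x, y, z in rad. A call has 1 to 12 rows; each row shifts and turns the commanded pose from where the row before left it; what a row does not reach is not made up. A row lasts 1/10 s, in which the tool goes at most 50 mm and 8.59 degrees, less where a joint would pass 70% of its speed; a pose out of reach is approached as far as the arm can. A call with a gripper value outside its range is refused whole. "gripper" is the closure, from 0 (fully open) to 1 (shut), set as the call begins (left out, the last holds). The fingers move at their own pace and stop on an object; the grip force is fixed at half the most. Time passes only in rows, so rows that do not move let the fingers close. It gives the time, the measured TCP pose, the force, the opening and the grip force at its end, in the units of the state.
- bot.get_obs(): the state, without advancing time (a new reading comes with each control period).
- bot.capture(name): name is "scene" or "top" or "wrist"; returns the picture (384x512x3 uint8, red, green, blue); there is no depth.
- bot.camera_model(name): a dict with "camera_matrix" (3x3 intrinsics, pixels), "R" (3x3) and "t" (3): a world point X has camera coordinates R X + t. Camera axes: x right, y down, z forward; pixel columns grow to the right and rows downward; lengths in mm; the calibration is good to about 2 mm. A picture is of the moment at which its call begins: read the wrist's pose just before it. camera_model takes no time and is no camera call; for the wrist camera it gives the pose at the moment of the call.
- bot.close_job(): hands the job in; it is judged then, once.
The state is a dict: "time": time; "joint_positions": joint angles; "dq": joint speeds; "tau": joint torques, N m; "tool_pos": TCP position; "tcp_rot": TCP orientation; "contact_force": force on the tool from outside, world axes, zero at the start; "moment": the same for the moment, N m; "grip_width": finger opening in mm; "finger_force": force on a finger pad.
Only numpy, scipy, OpenCV 4.12 (cv2) and the standard library are available. Lean on these libraries where they do the work, as an engineer would, in place of code of your own. Each camera call takes 0.05 s, during which the arm holds its last target. There are 200 camera calls.

## Working session

There is one attempt and no reset: what is moved stays moved. The work goes in short steps, Python scripts to look and compute and a tool call to move; the robot and the scene stay as the last step left them, time stands still between calls to the robot, and variables do not carry over. Pictures are saved under pics/ and viewed, at most 13 in all, crops included, and the job is handed in when it is done.

Besides the shell and the picture viewer there is one more tool, called after ">>>" as name([rows], argument=value, ...), one row to a line, values as JSON. carry_out: Moves the arm, as the interface text tells. Its arguments: {"type":"object","properties":{"plan":{"type":"array"},"gripper":{"type":"number"}},"required":["plan"]}

```bash
mkdir -p pics; cat > h.py <<'E'
import numpy as np, cv2
from plant import bot
def cam(n):
    m=bot.camera_model(n); return [np.array(m[k],float) for k in("camera_matrix","R","t")]
def snap(n,f):
    c=cam(n); im=bot.capture(n); cv2.imwrite(f"pics/{f}.png",im[:,:,::-1]); np.savez(f"pics/{f}.npz",K=c[0],R=c[1],t=c[2]); return im
def load(f):
    d=np.load(f"pics/{f}.npz"); return d["K"],d["R"],d["t"].ravel()
def ray(f,u,v):
    K,R,t=load(f); d=R.T@np.linalg.solve(K,[u,v,1.]); return -R.T@t,d/np.linalg.norm(d)
def atz(f,u,v,z):
    o,d=ray(f,u,v); return o+d*(z-o[2])/d[2]
def tri(*obs):
    A=np.zeros((3,3));b=np.zeros(3);L=[]
    for f,u,v in obs:
        o,d=ray(f,u,v);P=np.eye(3)-np.outer(d,d);A+=P;b+=P@o;L.append((P,o))
    x=np.linalg.solve(A,b); return x.round(1),[round(float(np.linalg.norm(P@(x-o))),1) for P,o in L]
def proj(f,X):
    K,R,t=load(f);p=K@(R@np.array(X,float)+t);return p[:2]/p[2]
E
python3 - <<'E'
from h import *
s=snap("scene","s0");t=snap("top","t0")
cv2.imwrite("pics/t0b.png",cv2.resize(t[:,:,::-1],(800,600),interpolation=cv2.INTER_CUBIC))
cv2.imwrite("pics/s0b.png",cv2.resize(s[:,:,::-1],(800,600),interpolation=cv2.INTER_CUBIC))
o=bot.get_obs();print(o,bot.grip_point_offset)
for n in("scene","top","wrist"):
    K,R,t=cam(n);print(n,K[0,0],(-R.T@t.ravel()).round(),R.round(2).tolist())
E
```

```text
{'time': 0.1, 'joint_positions': array([-1.41499548e+00,  3.42667372e-01,  1.52487187e+00, -1.52735589e-05,
        1.27539767e+00, -1.45991454e-01]), 'dq': array([-0.00041002, -0.00170219, -0.00321578, -0.00288391,  0.00118494,
       -0.00095562]), 'tau': array([ 1.90107348e-03, -4.32006419e+01, -2.44694960e+01,  7.19109247e-02,
        5.26167301e-02, -5.11969688e-05]), 'tool_pos': array([ 156.00691573, -500.88155467,  192.12437006]), 'tcp_rot': array([-3.14026057e+00, -1.81103933e-04,  3.01796635e-01]), 'contact_force': array([-0.50587101, -1.35918323,  0.43911481]), 'moment': array([ 0.00049458, -0.00650135, -0.02479681]), 'finger_force': 0.0, 'grip_width': 91.65808369921962} 18.8
scene 386.153649207616 [1185.  303.  850.] [[-0.48, 0.88, -0.0], [0.69, 0.37, -0.62], [-0.54, -0.3, -0.78]]
top 387.54751521727815 [ 521.   34. 1056.] [[0.01, -1.0, 0.01], [-0.99, -0.01, -0.12], [0.12, -0.01, -0.99]]
wrist 298.13553854907803 [ 233. -478.  385.] [[0.3, -0.95, -0.0], [-0.91, -0.28, 0.3], [-0.29, -0.09, -0.95]]
```

View pics/t0b.png

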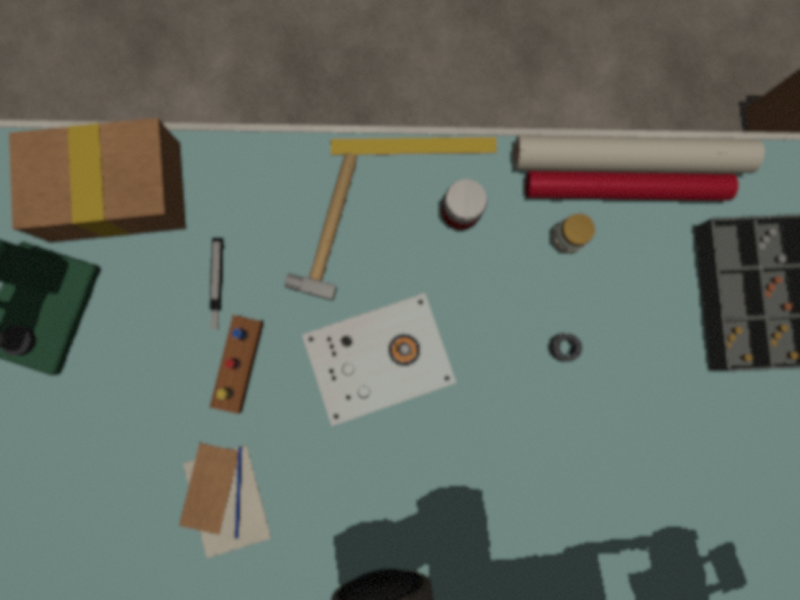

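View pics/s0b.png

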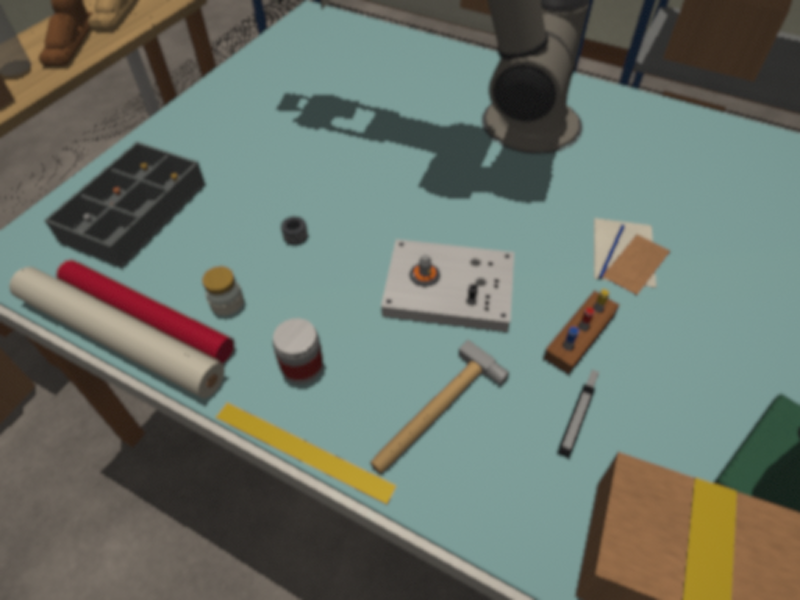

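The top view (800 px scale) shows the blue die at (239,334), red at (232,364) and yellow at (222,394). Pocket 1 is at (363,392), pocket 2 at (348,369), the black die at (347,341), the spigot at (404,349) and the collar at (565,347). The scene view shows the same layout.

```bash
python3 - <<'E'
from h import *
k=512/800
P={'blue':((239,333),(572,331)),'red':((232,363),(588,312)),'yel':((222,393),(603,295)),'collartop':((565,347),(294,224)),'p1':((363,392),(476,262)),'p2':((348,369),(481,282)),'spigot':((404,349),(425,259))}
for n,(a,b) in P.items(): print(n,*tri(('t0',a[0]*k,a[1]*k),('s0',b[0]*k,b[1]*k)))
for n,u in {'A':(304,334),'B':(426,294),'C':(456,381),'D':(332,425)}.items(): print(n,atz('t0',u[0]*k,u[1]*k,30).round())
K,R,t=cam("wrist");o=bot.get_obs();C=-R.T@t.ravel();print(C-o['tool_pos'],R)
E
```

```text
blue [577.4 275.2  68.6] [0.9, 0.9]
red [528.6 285.3  67.5] [1.5, 1.5]
yel [480.9 297.9  66.3] [0.2, 0.2]
collartop [ 563.5 -267.6   37.3] [1.5, 1.5]
p1 [483.7  72.7  31.3] [0.3, 0.3]
p2 [521.5  99.   29.7] [0.6, 0.6]
spigot [555.1   5.3  73.9] [0.6, 0.6]
A [580. 174.  30.]
B [651. -32.  30.]
C [504. -83.  30.]
D [429. 123.  30.]
[ 77.30506126  23.26312561 192.56005651] [[ 0.2974054  -0.95475079 -0.00098095]
 [-0.91075737 -0.28400942  0.299766  ]
 [-0.28648042 -0.08825862 -0.95401226]]
```

>>> carry_out([
  {"tx": 38,"ty": 24},
  {"tx": 38,"ty": 24},
  {"tx": 38,"ty": 24},
  {"tx": 38,"ty": 24},
  {"tx": 38,"ty": 24},
  {"tx": 38,"ty": 24},
  {"tx": 38,"ty": 24},
  {"tx": 38,"ty": 24},
  {"tx": 38,"ty": 24},
  {"tx": 38,"ty": 24},
  {},
  {},
])

```text
invalid input at $.plan[0]: expected keys tx, ty, tz, rx, ry, rz
```

```bash
python3 -c "
from h import *
o=bot.get_obs();print(o['time'],o['tool_pos'],o['tcp_rot']);snap('wrist','w_col')"
```

```text
0.1 [ 156.00691573 -500.88155467  192.12437006] [-3.14026057e+00 -1.81103933e-04  3.01796635e-01]
```

>>> carry_out([
  {"tx": 0,"ty": 45},
  {"tx": 0,"ty": 45},
  {"tx": 0,"ty": 45},
  {"tx": 0,"ty": 45},
  {"tx": 0,"ty": 45},
  {"tx": 0,"ty": 45},
  {"tx": 0,"ty": 45},
  {},
  {},
])

```text
invalid input at $.plan[0]: expected keys tx, ty, tz, rx, ry, rz
```

```bash
python3 -c "
from h import *
o=bot.get_obs();print(o['time'],o['tool_pos'],o['tcp_rot']);snap('wrist','w_pl')"
```

```text
0.15 [ 156.01010665 -500.92575165  192.20007025] [-3.14044378e+00 -1.50797266e-04  3.01807206e-01]
```

>>> carry_out([
  {"ty": 45,"rz": -0.13},
  {"ty": 45,"rz": -0.13},
  {"ty": 45,"rz": -0.13},
  {"ty": 45,"rz": -0.14},
  {"ty": 40},
  {},
  {},
])

```text
invalid input at $.plan[0]: expected keys tx, ty, tz, rx, ry, rz
```

```bash
python3 -c "
from h import *
o=bot.get_obs();print(o['time'],o['tool_pos'],o['tcp_rot']);snap('wrist','w_rk')
a=[cv2.imread('pics/%s.png'%n) for n in('w_pl','w_rk')]
cv2.imwrite('pics/v1.png',cv2.resize(a[0],(800,600),interpolation=cv2.INTER_CUBIC))
cv2.imwrite('pics/v2.png',cv2.resize(a[1],(800,600),interpolation=cv2.INTER_CUBIC))
"
```

```text
0.2 [ 156.0259225  -501.00386215  192.32584787] [-3.14069990e+00 -1.51023131e-04  3.01753151e-01]
```

View pics/v1.png

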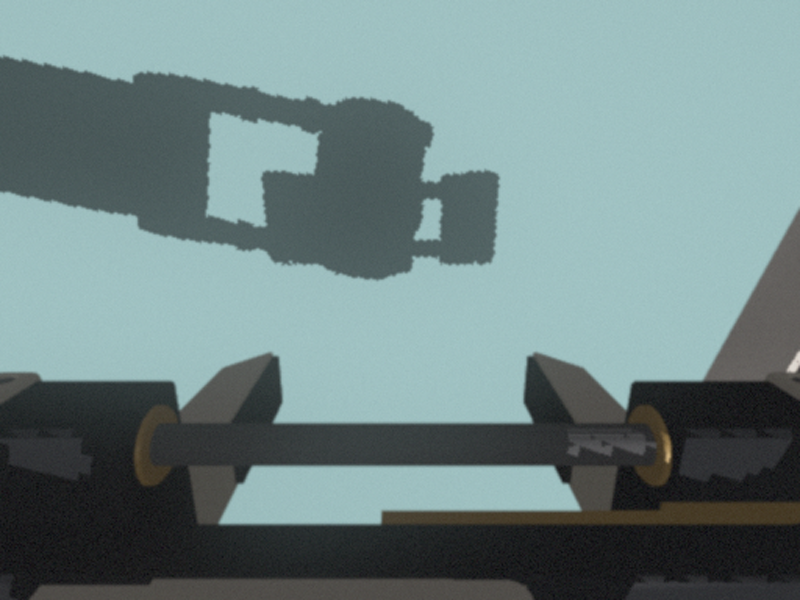

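View pics/v2.png

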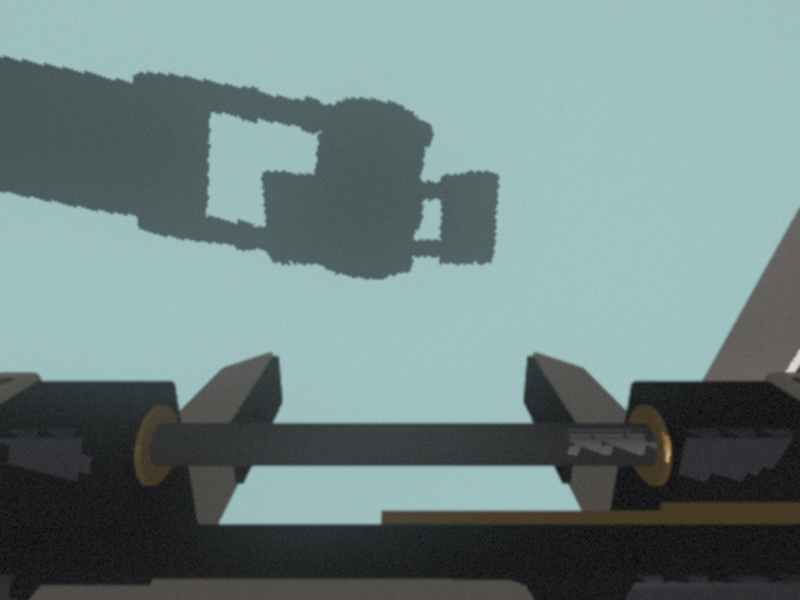

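Both pictures show only the bare bench, the gripper's shadow and the fingertips near (270,360) and (535,360). The rows were refused because every key is required. Image up is tool +x, so things must lie ahead of the TCP to be seen.

>>> carry_out([
  {"tx": 36,"ty": 22,"tz": 0,"rx": 0,"ry": 0,"rz": 0},
  {"tx": 36,"ty": 22,"tz": 0,"rx": 0,"ry": 0,"rz": 0},
  {"tx": 36,"ty": 22,"tz": 0,"rx": 0,"ry": 0,"rz": 0},
  {"tx": 36,"ty": 22,"tz": 0,"rx": 0,"ry": 0,"rz": 0},
  {"tx": 36,"ty": 22,"tz": 0,"rx": 0,"ry": 0,"rz": 0},
  {"tx": 36,"ty": 22,"tz": 0,"rx": 0,"ry": 0,"rz": 0},
  {"tx": 36,"ty": 22,"tz": 0,"rx": 0,"ry": 0,"rz": 0},
  {"tx": 36,"ty": 22,"tz": 0,"rx": 0,"ry": 0,"rz": 0},
  {"tx": 36,"ty": 22,"tz": 0,"rx": 0,"ry": 0,"rz": 0},
  {"tx": 36,"ty": 22,"tz": 0,"rx": 0,"ry": 0,"rz": 0},
  {"tx": 0,"ty": 0,"tz": 0,"rx": 0,"ry": 0,"rz": 0},
])

```text
time: 1.35
tool_pos: [519.5, -278.1, 192.2]
tcp_rot: [-3.141, -0.001, 0.307]
contact_force: [0.0, -0.7, -0.3]
grip_width: 91.8
finger_force: 0.0
```

```bash
python3 -c "
from h import *
o=bot.get_obs();print(o['time'],o['tool_pos'],o['tcp_rot'],o['contact_force']);snap('wrist','w_col')"
```

```text
1.35 [ 519.54608524 -278.07309307  192.17798275] [-3.14095433e+00 -1.46509411e-03  3.06734582e-01] [ 0.00224624 -0.73960384 -0.32403052]
```

>>> carry_out([
  {"tx": -5,"ty": 45,"tz": 0,"rx": 0,"ry": 0,"rz": 0},
  {"tx": -5,"ty": 45,"tz": 0,"rx": 0,"ry": 0,"rz": 0},
  {"tx": -5,"ty": 45,"tz": 0,"rx": 0,"ry": 0,"rz": 0},
  {"tx": -5,"ty": 45,"tz": 0,"rx": 0,"ry": 0,"rz": 0},
  {"tx": -5,"ty": 45,"tz": 0,"rx": 0,"ry": 0,"rz": 0},
  {"tx": -5,"ty": 45,"tz": 0,"rx": 0,"ry": 0,"rz": 0},
  {"tx": -5,"ty": 45,"tz": 0,"rx": 0,"ry": 0,"rz": 0},
  {"tx": 0,"ty": 0,"tz": 0,"rx": 0,"ry": 0,"rz": 0},
])

```text
time: 2.2
tool_pos: [479.5, 37.2, 193.0]
tcp_rot: [-3.14, 0.0, 0.306]
contact_force: [0.8, -0.5, 0.1]
grip_width: 91.6
finger_force: 0.0
```

```bash
python3 -c "
from h import *
o=bot.get_obs();print(o['time'],o['tool_pos'],o['tcp_rot'],o['contact_force']);snap('wrist','w_pl')"
```

```text
2.2 [479.51753704  37.18749223 192.95807164] [-3.14034784e+00  1.07248026e-04  3.06096578e-01] [ 0.82710492 -0.53109859  0.11604162]
```

>>> carry_out([
  {"tx": 0,"ty": 42,"tz": 0,"rx": 0,"ry": 0,"rz": -0.13},
  {"tx": 0,"ty": 42,"tz": 0,"rx": 0,"ry": 0,"rz": -0.13},
  {"tx": 0,"ty": 42,"tz": 0,"rx": 0,"ry": 0,"rz": -0.13},
  {"tx": 0,"ty": 42,"tz": 0,"rx": 0,"ry": 0,"rz": -0.14},
  {"tx": 0,"ty": 42,"tz": 0,"rx": 0,"ry": 0,"rz": 0},
  {"tx": 0,"ty": 42,"tz": 0,"rx": 0,"ry": 0,"rz": 0},
  {"tx": 0,"ty": 0,"tz": 0,"rx": 0,"ry": 0,"rz": 0},
])

```text
time: 2.95
tool_pos: [481.5, 287.7, 192.3]
tcp_rot: [-3.141, 0.0, -0.225]
contact_force: [-0.1, -0.8, -0.0]
grip_width: 91.8
finger_force: 0.0
```

```bash
python3 -c "
from h import *
o=bot.get_obs();print(o['time'],o['tool_pos'],o['tcp_rot'],o['contact_force']);snap('wrist','w_rk')
a=[cv2.imread('pics/%s.png'%n) for n in('w_col','w_pl','w_rk')]
r=lambda i,s:cv2.resize(i,s,interpolation=cv2.INTER_CUBIC)
cv2.imwrite('pics/v3.png',r(a[1],(800,600)))
cv2.imwrite('pics/v4.png',np.hstack([r(a[0][:,56:456],(400,384)),r(a[2][:,56:456],(400,384))]))
"
```

```text
2.95 [481.50324801 287.71836476 192.28515183] [-3.14077954e+00  1.29098742e-04 -2.25327537e-01] [-0.12378175 -0.80074946 -0.0097985 ]
```

View pics/v4.png

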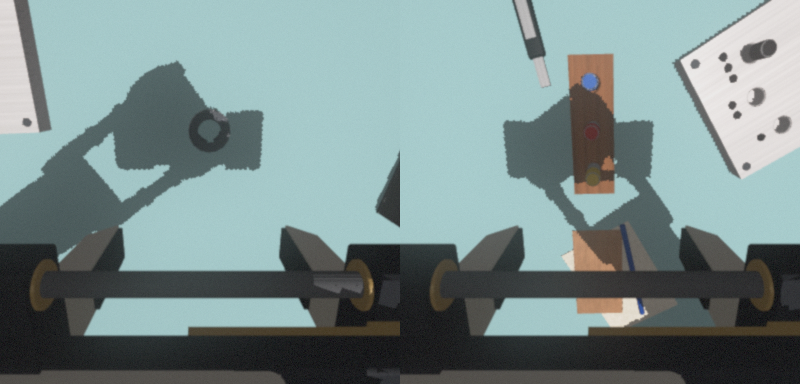

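View pics/v3.png

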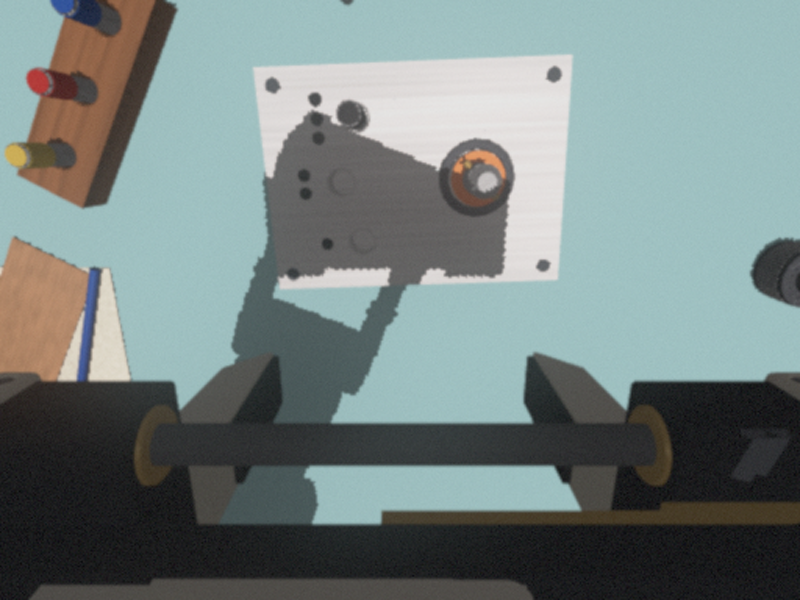

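The wrist views show the collar top at about (265,130) native pixels. In the rack view the blue, red and yellow tops are at (247,81), (247,132) and (249,172). In the plate view (800 scale) pocket 1 is at (363,240), pocket 2 at (342,181) and the spigot tip at (486,181), with die tops at (38,81) and (17,154).

```bash
python3 - <<'E'
from h import *
k=.64
T=lambda u,v:('t0',u*k,v*k); S=lambda u,v:('s0',u*k,v*k); W=lambda u,v:('w_pl',u*k,v*k); G=lambda u,v:('w_rk',u,v)
print('red',tri(G(247,132),W(38,81)),tri(G(247,132),W(38,81),T(232,363),S(588,312)),atz('w_rk',247,132,72))
print('blue',tri(G(247,81),T(239,333),S(572,331)),atz('w_rk',247,81,72))
print('yel',tri(G(249,172),W(17,154)),atz('w_rk',249,172,72))
for n,w,t,s in(('p1',(363,240),(363,392),(476,262)),('p2',(342,181),(348,369),(481,282))): print(n,tri(W(*w),T(*t),S(*s)),atz('w_pl',w[0]*k,w[1]*k,30).round(1))
print('spig',tri(W(486,181),T(404,348),S(425,258)),atz('w_pl',486*k,181*k,78).round(1))
print('screws',[atz('w_pl',u*k,v*k,30).round(1).tolist() for u,v in((272,85),(554,74),(543,265),(293,273))])
print('col',tri(('w_col',265,130),T(565,347),S(294,224)),atz('w_col',265,130,32).round(1))
E
```

```text
red (array([528.7, 287.1,  72.3]), [0.3, 0.3]) (array([528.9, 286.3,  70. ]), [1.0, 2.1, 3.0, 0.9]) [528.93395509 287.12661755  72.        ]
blue (array([577.4, 275.3,  68.5]), [0.3, 1.0, 0.8]) [577.21571341 275.53231975  72.        ]
yel (array([484.2, 294.8,  74.1]), [3.3, 3.3]) [487.01906199 294.97289677  72.        ]
p1 (array([484.3,  71.9,  31.2]), [2.1, 0.8, 1.3]) [485.4  70.2  30. ]
p2 (array([522.1,  98.5,  29.8]), [1.5, 0.4, 1.3]) [523.1  97.3  30. ]
spig (array([556. ,   5.1,  77.7]), [1.0, 0.9, 0.2]) [555.5   4.3  78. ]
screws [[571.3, 161.3, 30.0], [637.3, -24.0, 30.0], [508.9, -69.5, 30.0], [443.6, 115.5, 30.0]]
col (array([ 563.2, -270.5,   34.2]), [3.3, 3.3, 1.4]) [ 564.3 -273.7   32. ]
```

>>> carry_out([
  {"tx": 24,"ty": -0.5,"tz": 0,"rx": 0,"ry": 0,"rz": -0.005},
  {"tx": 23.5,"ty": 0,"tz": -20,"rx": 0,"ry": 0,"rz": 0},
  {"tx": 0,"ty": 0,"tz": -40,"rx": 0,"ry": 0,"rz": 0},
  {"tx": 0,"ty": 0,"tz": -40,"rx": 0,"ry": 0,"rz": 0},
  {"tx": 0,"ty": 0,"tz": -30,"rx": 0,"ry": 0,"rz": 0},
  {"tx": 0,"ty": 0,"tz": -21,"rx": 0,"ry": 0,"rz": 0},
  {"tx": 0,"ty": 0,"tz": 0,"rx": 0,"ry": 0,"rz": 0},
  {"tx": 0,"ty": 0,"tz": 0,"rx": 0,"ry": 0,"rz": 0},
], gripper=0.5)

```text
time: 3.8
tool_pos: [529.5, 283.2, 42.3]
tcp_rot: [3.141, -0.0, -0.235]
contact_force: [0.2, -0.3, 1.2]
grip_width: 45.6
finger_force: 0.0
```

>>> carry_out([
  {"tx": 0,"ty": 0,"tz": 0,"rx": 0,"ry": 0,"rz": 0},
  {"tx": 0,"ty": 0,"tz": 0,"rx": 0,"ry": 0,"rz": 0},
  {"tx": 0,"ty": 0,"tz": 0,"rx": 0,"ry": 0,"rz": 0},
  {"tx": 0,"ty": 0,"tz": 0,"rx": 0,"ry": 0,"rz": 0},
  {"tx": 0,"ty": 0,"tz": 0,"rx": 0,"ry": 0,"rz": 0},
  {"tx": 0,"ty": 0,"tz": 0,"rx": 0,"ry": 0,"rz": 0},
  {"tx": 0,"ty": 0,"tz": 0,"rx": 0,"ry": 0,"rz": 0},
], gripper=1)

```text
time: 4.5
tool_pos: [528.5, 285.1, 41.7]
tcp_rot: [3.141, 0.0, -0.233]
contact_force: [-0.8, 1.0, 0.1]
grip_width: 0.9
finger_force: 0.0
```

```bash
python3 -c "
from h import *
snap('wrist','g0')"
python3 -c "
from h import *
a=cv2.imread('pics/g0.png');s=snap('scene','s1')[:,:,::-1]
b=cv2.resize(s[150:270,300:430],(433,400),interpolation=cv2.INTER_CUBIC)
cv2.imwrite('pics/v5.png',np.hstack([cv2.resize(a[100:384,130:380],(352,400)),b]))
"
```

```text
(no output)
```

View pics/v5.png

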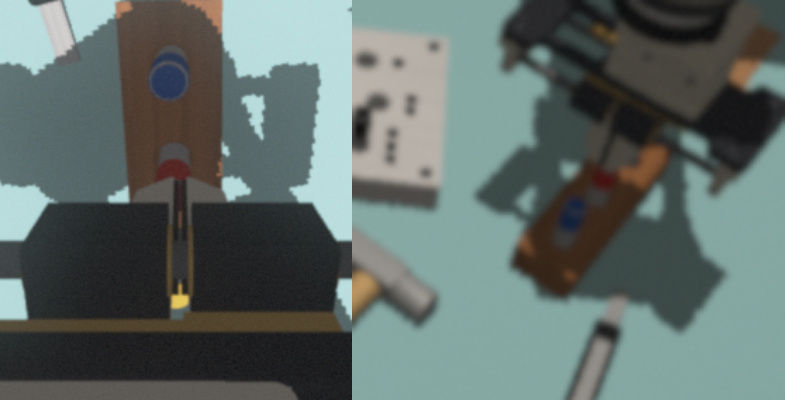

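The fingers closed empty: they sit between red and yellow, with red just ahead of the pads at about (253,217) native. I'll compare where the tool and the die really are.

```bash
python3 - <<'E'
from h import *
o=bot.get_obs();p=o['tool_pos'];print(p,o['tcp_rot'])
print('red',atz('g0',253,217,72),'blue',atz('g0',130+169/1.408,100+80/1.408,72))
K,R,t=load('g0')
print('tcp px',proj('g0',p),'scene',proj('s1',p),'grip+z20 scene', proj('s1',p+[0,0,20]))
print('scene red',proj('s1',[529,287,72]),'blue',proj('s1',[577.3,275.5,72]))
print((-R.T@t-p))
for f,u,v in(('w_col',265,130),):print(atz(f,u,v,32))
E
```

```text
[528.52904876 285.08110444  41.68921246] [ 3.14140928e+00  1.04485238e-04 -2.32547269e-01]
red [542.40749    283.54405044  72.        ] blue [577.54271801 276.75028274  72.        ]
tcp px [256.14189883 218.71105832] scene [373.26639986 205.62959733] grip+z20 scene [375.09338671 200.99857723]
scene red [376.74194887 198.97296555] blue [366.15276709 211.04982745]
[ 78.77255624 -19.57124175 192.57761812]
[ 564.33457197 -273.68808767   32.        ]
```

```bash
python3 - <<'E'
from h import *
def seg(f,kind,x0,x1,y0,y1):
    a=cv2.imread(f'pics/{f}.png').astype(int)[y0:y1,x0:x1];b,g,r=a[...,0],a[...,1],a[...,2]
    m=(r>g*1.7)&(r>b*1.5)&(r>50) if kind=='r' else (b>r*1.6)&(b>g*1.25)&(b>60)
    v,u=np.nonzero(m); return len(u),(u.mean()+x0).round(1),(v.mean()+y0).round(1),(u.min()+x0,u.max()+x0,v.min()+y0,v.max()+y0)
for f in('s0','s1'):
    for c in'rb': print(f,c,seg(f,c,345,400,180,240))
for c in'rb': print('g0',c,seg('g0',c,200,310,110,260))
print('w_rk',seg('w_rk','r',225,275,110,150),seg('w_rk','b',225,275,60,105))
for z in(30,65,72):print(z,proj('g0',[529,287,z]),proj('g0',[577.4,275.5,z]))
E
```

```text
s0 r (70, np.float64(376.2), np.float64(200.9), (np.int64(372), np.int64(380), np.int64(196), np.int64(206)))
s0 b (23, np.float64(366.4), np.float64(212.2), (np.int64(364), np.int64(369), np.int64(210), np.int64(215)))
s1 r (39, np.float64(375.2), np.float64(203.4), (np.int64(372), np.int64(379), np.int64(200), np.int64(206)))
s1 b (1, np.float64(367.0), np.float64(213.0), (np.int64(367), np.int64(367), np.int64(213), np.int64(213)))
g0 r (268, np.float64(252.5), np.float64(220.7), (np.int64(240), np.int64(264), np.int64(213), np.int64(248)))
g0 b (517, np.float64(249.5), np.float64(155.0), (np.int64(238), np.int64(262), np.int64(138), np.int64(169)))
w_rk (98, np.float64(246.9), np.float64(132.9), (np.int64(242), np.int64(252), np.int64(128), np.int64(138))) (152, np.float64(245.3), np.float64(81.2), (np.int64(239), np.int64(252), np.int64(74), np.int64(88)))
30 [253.52104854 212.48820288] [253.30564309 144.83080618]
65 [252.81545763 233.27704077] [252.49635704 154.21602509]
72 [252.64277627 238.36475488] [252.29500851 156.55104613]
```

In g0 the red die hasn't moved; the fingers cover its top. The apparent finger spacing also puts the real tips about 30–35 mm above the reported TCP. The fingers therefore probably closed just above the die, so I'll check with a gentle touch on its top.

>>> carry_out([
  {"tx": 0,"ty": 0,"tz": -1,"rx": 0,"ry": 0,"rz": 0},
  {"tx": 0,"ty": 0,"tz": -1,"rx": 0,"ry": 0,"rz": 0},
  {"tx": 0,"ty": 0,"tz": 0,"rx": 0,"ry": 0,"rz": 0},
])

```text
time: 4.9
tool_pos: [528.4, 285.0, 39.5]
tcp_rot: [3.141, 0.0, -0.233]
contact_force: [0.3, 0.7, 0.6]
grip_width: -0.1
finger_force: 0.0
```

>>> carry_out([
  {"tx": 0,"ty": 0,"tz": -1,"rx": 0,"ry": 0,"rz": 0},
  {"tx": 0,"ty": 0,"tz": -1,"rx": 0,"ry": 0,"rz": 0},
  {"tx": 0,"ty": 0,"tz": 0,"rx": 0,"ry": 0,"rz": 0},
])

```text
time: 5.2
tool_pos: [529.0, 285.2, 38.3]
tcp_rot: [-3.141, -0.001, -0.233]
contact_force: [0.1, 0.1, 3.5]
grip_width: 0.1
finger_force: 1.9
```

Contact came at reported z of about 38.5–39, where the die top is at 72. The real fingertips are therefore about 33 mm above the reported TCP, and I'll correct heights for that.

>>> carry_out([
  {"tx": 0,"ty": 2,"tz": 8,"rx": 0,"ry": 0,"rz": 0},
  {"tx": 0,"ty": 0,"tz": 7,"rx": 0,"ry": 0,"rz": 0},
  {"tx": 0,"ty": 0,"tz": 0,"rx": 0,"ry": 0,"rz": 0},
  {"tx": 0,"ty": 0,"tz": 0,"rx": 0,"ry": 0,"rz": 0},
  {"tx": 0,"ty": 0,"tz": 0,"rx": 0,"ry": 0,"rz": 0},
  {"tx": 0,"ty": 0,"tz": 0,"rx": 0,"ry": 0,"rz": 0},
], gripper=0.55)

```text
time: 5.8
tool_pos: [528.3, 286.9, 52.4]
tcp_rot: [3.141, 0.001, -0.233]
contact_force: [-0.0, -0.4, 0.4]
grip_width: 40.3
finger_force: 0.0
```

>>> carry_out([
  {"tx": 0,"ty": 0,"tz": -15,"rx": 0,"ry": 0,"rz": 0},
  {"tx": 0,"ty": 0,"tz": -15,"rx": 0,"ry": 0,"rz": 0},
  {"tx": 0,"ty": 0,"tz": -14,"rx": 0,"ry": 0,"rz": 0},
  {"tx": 0,"ty": 0,"tz": 0,"rx": 0,"ry": 0,"rz": 0},
  {"tx": 0,"ty": 0,"tz": 0,"rx": 0,"ry": 0,"rz": 0},
])

```text
time: 6.3
tool_pos: [528.5, 287.0, 8.5]
tcp_rot: [3.141, 0.001, -0.233]
contact_force: [0.1, 0.4, 0.9]
grip_width: 41.4
finger_force: 0.0
```

>>> carry_out([
  {"tx": 0,"ty": 0,"tz": 0,"rx": 0,"ry": 0,"rz": 0},
  {"tx": 0,"ty": 0,"tz": 0,"rx": 0,"ry": 0,"rz": 0},
  {"tx": 0,"ty": 0,"tz": 0,"rx": 0,"ry": 0,"rz": 0},
  {"tx": 0,"ty": 0,"tz": 0,"rx": 0,"ry": 0,"rz": 0},
  {"tx": 0,"ty": 0,"tz": 0,"rx": 0,"ry": 0,"rz": 0},
], gripper=1)

```text
time: 6.8
tool_pos: [528.8, 287.1, 9.2]
tcp_rot: [-3.141, -0.001, -0.233]
contact_force: [-0.7, 0.3, 2.4]
grip_width: 15.5
finger_force: 30.0
```

>>> carry_out([
  {"tx": 0,"ty": 0,"tz": 30,"rx": 0,"ry": 0,"rz": 0},
  {"tx": 0,"ty": 0,"tz": 35,"rx": 0,"ry": 0,"rz": 0},
  {"tx": -9,"ty": -43,"tz": 0,"rx": 0,"ry": 0,"rz": 0.115},
  {"tx": -9,"ty": -43,"tz": 0,"rx": 0,"ry": 0,"rz": 0.115},
  {"tx": -9,"ty": -43,"tz": 0,"rx": 0,"ry": 0,"rz": 0.115},
  {"tx": -9,"ty": -43,"tz": 0,"rx": 0,"ry": 0,"rz": 0.115},
  {"tx": -9,"ty": -44,"tz": 0,"rx": 0,"ry": 0,"rz": 0.115},
  {"tx": 0,"ty": 0,"tz": -20,"rx": 0,"ry": 0,"rz": 0},
  {"tx": 0,"ty": 0,"tz": -18,"rx": 0,"ry": 0,"rz": 0},
  {"tx": 0,"ty": 0,"tz": 0,"rx": 0,"ry": 0,"rz": 0},
  {"tx": 0,"ty": 0,"tz": 0,"rx": 0,"ry": 0,"rz": 0},
])

```text
time: 7.9
tool_pos: [483.5, 71.1, 35.9]
tcp_rot: [-3.141, 0.001, 0.342]
contact_force: [0.2, -0.0, -0.9]
grip_width: 15.0
finger_force: 30.0
```

```bash
python3 -c "
from h import *
o=bot.get_obs();print(o['tool_pos'],o['tcp_rot'])
a=snap('wrist','h1')[:,:,::-1]
print(proj('h1',[484,71,30]),proj('h1',[484,71,39]),proj('h1',[484,71,99]))
cv2.imwrite('pics/v6.png',cv2.resize(a[80:280,130:380],(750,600),interpolation=cv2.INTER_CUBIC))"
```

```text
[483.53844509  71.14209287  35.86061352] [-3.14145809e+00  5.46123487e-04  3.42480325e-01]
[257.03630694 214.47029602] [257.02283976 219.40961635] [256.8930231  267.02210316]
```

View pics/v6.png

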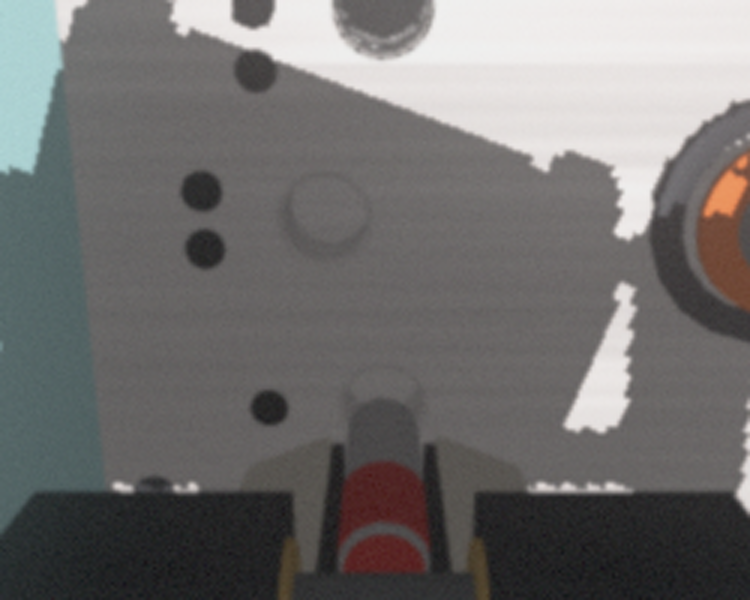

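The one-dot pocket mouth is centred at about (384,408) in the crop, native (258,216). The held die's foot is at column 383 with its front edge at row 397, so it is aligned within about 1 mm. I'll lower it.

>>> carry_out([
  {"tx": 0,"ty": 0,"tz": -6,"rx": 0,"ry": 0,"rz": 0},
  {"tx": 0,"ty": 0,"tz": -5,"rx": 0,"ry": 0,"rz": 0},
  {"tx": 0,"ty": 0,"tz": -5,"rx": 0,"ry": 0,"rz": 0},
  {"tx": 0,"ty": 0,"tz": -5,"rx": 0,"ry": 0,"rz": 0},
  {"tx": 0,"ty": 0,"tz": 0,"rx": 0,"ry": 0,"rz": 0},
])

```text
time: 8.45
tool_pos: [483.0, 71.1, 14.0]
tcp_rot: [-3.141, 0.001, 0.342]
contact_force: [0.5, 0.1, -0.6]
grip_width: 15.4
finger_force: 30.0
```

```bash
python3 -c "
from h import *
print(atz('h1',239,151.7,30),atz('h1',258,216,30))"
```

```text
[522.56448435  97.57017315  30.        ] [483.12077605  69.9533019   30.        ]
```

>>> carry_out([
  {"tx": 0,"ty": 0,"tz": -4,"rx": 0,"ry": 0,"rz": 0},
  {"tx": 0,"ty": 0,"tz": -3,"rx": 0,"ry": 0,"rz": 0},
  {"tx": 0,"ty": 0,"tz": -2.5,"rx": 0,"ry": 0,"rz": 0},
  {"tx": 0,"ty": 0,"tz": 0,"rx": 0,"ry": 0,"rz": 0},
])

```text
time: 8.85
tool_pos: [483.7, 71.0, 5.2]
tcp_rot: [3.141, -0.0, 0.342]
contact_force: [0.5, -0.1, -0.3]
grip_width: 15.3
finger_force: 30.0
```

>>> carry_out([
  {"tx": 0,"ty": 0,"tz": 0,"rx": 0,"ry": 0,"rz": 0},
  {"tx": 0,"ty": 0,"tz": 0,"rx": 0,"ry": 0,"rz": 0},
  {"tx": 0,"ty": 0,"tz": 0,"rx": 0,"ry": 0,"rz": 0},
  {"tx": 0,"ty": 0,"tz": 0,"rx": 0,"ry": 0,"rz": 0},
], gripper=0.55)

```text
time: 9.25
tool_pos: [483.6, 71.0, 5.3]
tcp_rot: [3.141, -0.0, 0.342]
contact_force: [-0.7, 0.2, -0.8]
grip_width: 39.7
finger_force: 0.0
```

>>> carry_out([
  {"tx": 0,"ty": 0,"tz": 20,"rx": 0,"ry": 0,"rz": 0},
  {"tx": 0,"ty": 0,"tz": 30,"rx": 0,"ry": 0,"rz": 0},
  {"tx": 0,"ty": 0,"tz": 30,"rx": 0,"ry": 0,"rz": 0},
  {"tx": 18,"ty": 41,"tz": 0,"rx": 0,"ry": 0,"rz": -0.115},
  {"tx": 19,"ty": 41,"tz": 0,"rx": 0,"ry": 0,"rz": -0.115},
  {"tx": 19,"ty": 41,"tz": 0,"rx": 0,"ry": 0,"rz": -0.115},
  {"tx": 19,"ty": 41,"tz": 0,"rx": 0,"ry": 0,"rz": -0.115},
  {"tx": 19,"ty": 40.5,"tz": 0,"rx": 0,"ry": 0,"rz": -0.115},
  {"tx": 0,"ty": 0,"tz": 0,"rx": 0,"ry": 0,"rz": 0},
  {"tx": 0,"ty": 0,"tz": 0,"rx": 0,"ry": 0,"rz": 0},
])

```text
time: 10.25
tool_pos: [577.1, 276.2, 84.4]
tcp_rot: [3.141, 0.001, -0.23]
contact_force: [0.3, 0.6, 0.1]
grip_width: 41.2
finger_force: 0.0
```

```bash
python3 - <<'E'
from h import *
o=bot.get_obs();print(o['tool_pos'],o['tcp_rot'])
snap('wrist','b0');s=snap('top','t1')
a=cv2.imread('pics/b0.png').astype(int);b,g,r=a[...,0],a[...,1],a[...,2]
def c(m,n):
    k,l,st,ce=cv2.connectedComponentsWithStats(m.astype(np.uint8))
    for i in range(1,k):
        if st[i,4]>40: print(n,st[i],ce[i].round(1),atz('b0',*ce[i],72).round(1),atz('b0',*ce[i],68).round(1))
c((b>r*1.6)&(b>g*1.25)&(b>60),'b');c((r>g*1.7)&(r>b*1.5)&(r>50),'r')
for p in([577.3,275.5,72],[577.3,275.5,65],[483.1,70,68]):print(proj('b0',p))
E
```

```text
[577.07645455 276.1623093   84.39044171] [ 3.14054894e+00  1.01823528e-03 -2.30118990e-01]
b [246 193  19  12 125] [255.  197.9] [588.1 274.4  72. ] [586.8 274.8  68. ]
b [247 205  16  15 197] [254.7 212.2] [577.3 277.2  72. ] [575.7 277.6  68. ]
[256.96932726 211.69454409]
[256.97517552 208.2976084 ]
[535.42268661 262.34352221]
```

>>> carry_out([
  {"tx": 0,"ty": 0.5,"tz": -26,"rx": 0,"ry": 0,"rz": 0},
  {"tx": 0,"ty": 0,"tz": -20,"rx": 0,"ry": 0,"rz": 0},
  {"tx": 0,"ty": 0,"tz": -15,"rx": 0,"ry": 0,"rz": 0},
  {"tx": 0,"ty": 0,"tz": -15,"rx": 0,"ry": 0,"rz": 0},
  {"tx": 0,"ty": 0,"tz": 0,"rx": 0,"ry": 0,"rz": 0},
  {"tx": 0,"ty": 0,"tz": 0,"rx": 0,"ry": 0,"rz": 0},
])

```text
time: 10.95
tool_pos: [577.7, 275.5, 9.6]
tcp_rot: [3.142, -0.0, -0.233]
contact_force: [-0.2, -0.2, 0.7]
grip_width: 41.0
finger_force: 0.0
```

>>> carry_out([
  {"tx": 0,"ty": 0,"tz": 0,"rx": 0,"ry": 0,"rz": 0},
  {"tx": 0,"ty": 0,"tz": 0,"rx": 0,"ry": 0,"rz": 0},
  {"tx": 0,"ty": 0,"tz": 0,"rx": 0,"ry": 0,"rz": 0},
  {"tx": 0,"ty": 0,"tz": 0,"rx": 0,"ry": 0,"rz": 0},
  {"tx": 0,"ty": 0,"tz": 0,"rx": 0,"ry": 0,"rz": 0},
], gripper=1)

```text
time: 11.45
tool_pos: [577.9, 276.2, 9.7]
tcp_rot: [-3.141, -0.001, -0.233]
contact_force: [0.4, -0.5, 1.9]
grip_width: 15.2
finger_force: 30.0
```

>>> carry_out([
  {"tx": 0,"ty": 0,"tz": 35,"rx": 0,"ry": 0,"rz": 0},
  {"tx": 0,"ty": 0,"tz": 35,"rx": 0,"ry": 0,"rz": 0},
  {"tx": -11,"ty": -35.7,"tz": 0,"rx": 0,"ry": 0,"rz": 0.115},
  {"tx": -11,"ty": -35.7,"tz": 0,"rx": 0,"ry": 0,"rz": 0.115},
  {"tx": -11,"ty": -35.7,"tz": 0,"rx": 0,"ry": 0,"rz": 0.115},
  {"tx": -11,"ty": -35.7,"tz": 0,"rx": 0,"ry": 0,"rz": 0.115},
  {"tx": -11,"ty": -35.7,"tz": 0,"rx": 0,"ry": 0,"rz": 0.115},
  {"tx": 0,"ty": 0,"tz": -22,"rx": 0,"ry": 0,"rz": 0},
  {"tx": 0,"ty": 0,"tz": -20,"rx": 0,"ry": 0,"rz": 0},
  {"tx": 0,"ty": 0,"tz": 0,"rx": 0,"ry": 0,"rz": 0},
  {"tx": 0,"ty": 0,"tz": 0,"rx": 0,"ry": 0,"rz": 0},
])

```text
time: 12.55
tool_pos: [522.5, 97.6, 37.4]
tcp_rot: [-3.141, 0.001, 0.342]
contact_force: [0.3, -0.3, -1.0]
grip_width: 15.4
finger_force: 30.0
```

```bash
python3 -c "
from h import *
o=bot.get_obs();print(o['tool_pos'],o['tcp_rot'])
a=snap('wrist','h2')[:,:,::-1];s=snap('scene','s2')[:,:,::-1]
for p in([522.4,97.6,30],[522.4,97.6,39]):print(proj('h2',p))
for z in(68,72,90):print('red',proj('s2',[483.5,70.5,z]))
A=cv2.resize(a[130:280,170:340],(510,450),interpolation=cv2.INTER_CUBIC);B=cv2.resize(s[140:230,270:328],(290,450),interpolation=cv2.INTER_CUBIC)
cv2.imwrite('pics/v7.png',np.hstack([A,B]))"
```

```text
[522.53341342  97.62913424  37.36087311] [-3.14149722e+00  6.30388070e-04  3.42478610e-01]
[256.61882733 214.36583245]
[256.58842739 219.2646703 ]
red [305.07072019 158.48577269]
red [305.20692628 157.49078547]
red [305.82994352 152.93963655]
```

View pics/v7.png

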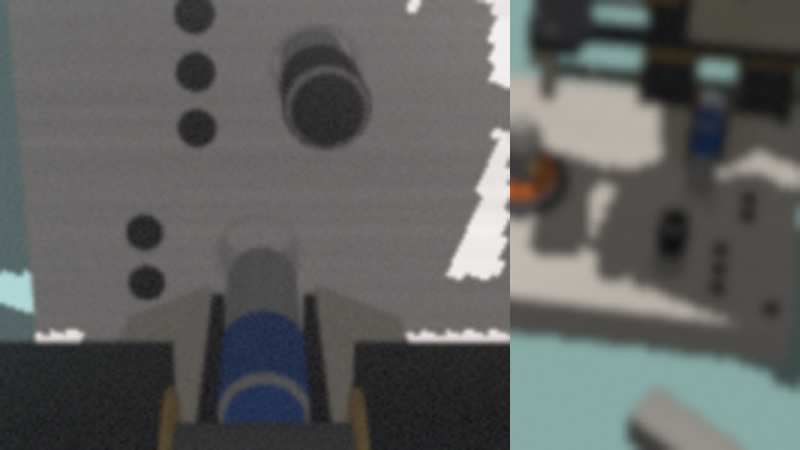

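The two-dot mouth spans columns 220–298 and the blue die 225–298, with its foot front at row 247. That is the same offset as for red, so it is aligned within 1 mm. I'll lower and release it.

>>> carry_out([
  {"tx": 0,"ty": 0,"tz": -6,"rx": 0,"ry": 0,"rz": 0},
  {"tx": 0,"ty": 0,"tz": -5,"rx": 0,"ry": 0,"rz": 0},
  {"tx": 0,"ty": 0,"tz": -5,"rx": 0,"ry": 0,"rz": 0},
  {"tx": 0,"ty": 0,"tz": -5,"rx": 0,"ry": 0,"rz": 0},
  {"tx": 0,"ty": 0,"tz": -4,"rx": 0,"ry": 0,"rz": 0},
  {"tx": 0,"ty": 0,"tz": -4,"rx": 0,"ry": 0,"rz": 0},
  {"tx": 0,"ty": 0,"tz": -2,"rx": 0,"ry": 0,"rz": 0},
  {"tx": 0,"ty": 0,"tz": 0,"rx": 0,"ry": 0,"rz": 0},
])

```text
time: 13.45
tool_pos: [522.6, 97.5, 6.1]
tcp_rot: [3.142, 0.0, 0.342]
contact_force: [0.4, 1.0, -1.4]
grip_width: 15.3
finger_force: 30.0
```

>>> carry_out([
  {"tx": 0,"ty": 0,"tz": 0,"rx": 0,"ry": 0,"rz": 0},
  {"tx": 0,"ty": 0,"tz": 0,"rx": 0,"ry": 0,"rz": 0},
  {"tx": 0,"ty": 0,"tz": 0,"rx": 0,"ry": 0,"rz": 0},
  {"tx": 0,"ty": 0,"tz": 0,"rx": 0,"ry": 0,"rz": 0},
], gripper=0.6)

```text
time: 13.85
tool_pos: [522.7, 97.5, 6.4]
tcp_rot: [3.141, -0.0, 0.342]
contact_force: [0.7, 1.0, 0.2]
grip_width: 36.0
finger_force: 0.0
```

>>> carry_out([
  {"tx": 0,"ty": 0,"tz": 30,"rx": 0,"ry": 0,"rz": 0},
  {"tx": 0,"ty": 0,"tz": 40,"rx": 0,"ry": 0,"rz": 0},
  {"tx": 0,"ty": -46,"tz": 20,"rx": 0,"ry": 0,"rz": -0.114},
  {"tx": 0,"ty": -46,"tz": 0,"rx": 0,"ry": 0,"rz": -0.114},
  {"tx": 0,"ty": -46,"tz": 0,"rx": 0,"ry": 0,"rz": -0.114},
  {"tx": 0,"ty": -46,"tz": 0,"rx": 0,"ry": 0,"rz": 0},
  {"tx": 0,"ty": -46,"tz": 0,"rx": 0,"ry": 0,"rz": 0},
  {"tx": 0,"ty": -46,"tz": 0,"rx": 0,"ry": 0,"rz": 0},
  {"tx": 0,"ty": -46,"tz": 0,"rx": 0,"ry": 0,"rz": 0},
  {"tx": 0,"ty": -46,"tz": 0,"rx": 0,"ry": 0,"rz": 0},
  {"tx": 0,"ty": 0,"tz": 0,"rx": 0,"ry": 0,"rz": 0},
  {"tx": 0,"ty": 0,"tz": 0,"rx": 0,"ry": 0,"rz": 0},
], gripper=0.2)

```text
time: 15.05
tool_pos: [522.1, -270.9, 95.8]
tcp_rot: [-3.141, 0.0, -0.002]
contact_force: [0.3, -0.8, -1.3]
grip_width: 73.4
finger_force: 0.0
```

```bash
python3 - <<'E'
from h import *
o=bot.get_obs();print(o['tool_pos'],o['tcp_rot'],o['joint_positions'])
a=snap('wrist','c0')[:,:,::-1];t=snap('top','t2')[:,:,::-1];s=snap('scene','s3')[:,:,::-1]
u,v=proj('c0',[563.5,-272,32]);u,v=int(u),int(v);print(u,v)
A=cv2.resize(a[max(v-55,0):max(v-55,0)+110,u-60:u+60],(480,440),interpolation=cv2.INTER_CUBIC)
B=cv2.resize(t[205:265,200:264],(320,300),interpolation=cv2.INTER_CUBIC)
C=cv2.resize(s[150:210,256:320],(320,300),interpolation=cv2.INTER_CUBIC)
im=np.zeros((600,800,3),np.uint8);im[:440,:480]=A;im[:300,480:]=B;im[300:,480:]=C
cv2.imwrite('pics/v8.png',im);print(max(v-55,0),u-60)
for n,p in(('red',[483.5,70.5,68]),('blue',[522.5,97.6,68])):print(n,'t2',proj('t2',p)-[200,205],'s3',proj('s3',p)-[256,150])
E
```

```text
[ 522.08244709 -270.90972988   95.80940558] [-3.14095256e+00  4.76800977e-04 -1.92378578e-03] [-6.09066953e-01  5.45042686e-01  1.47849324e+00  2.81983432e-04
  1.11881352e+00  9.63530059e-01]
257 144
89 197
red t2 [32.55201887 46.5370435 ] s3 [49.07072019  8.48577269]
blue t2 [22.10794781 30.82191459] s3 [52.40261428 21.4141758 ]
```

View pics/v8.png

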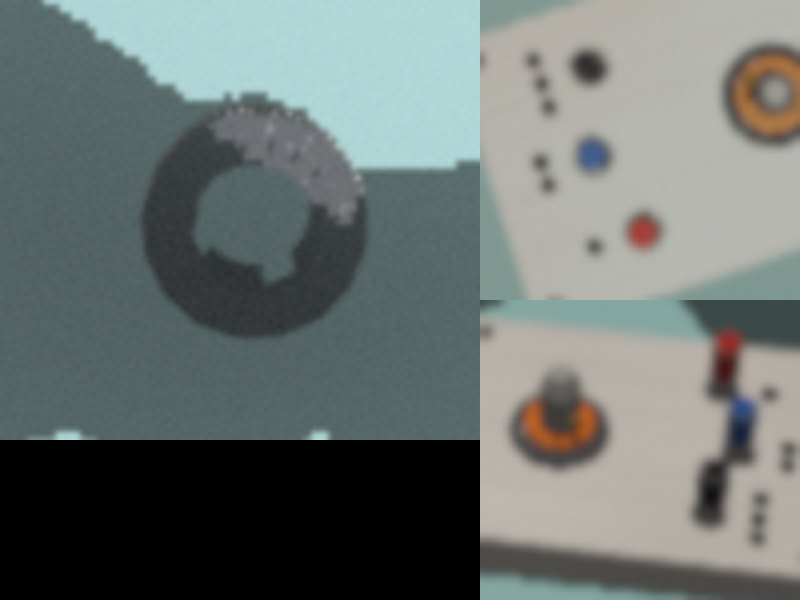

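Both dies are seated: in the top view red is at (643,231) and blue at (593,156), and in the scene view they stand as tall as the black die. In the wrist crop the collar's top face is centred at about (254,226), which is native (260.5,145.5).

```bash
python3 - <<'E'
from h import *
print(atz('c0',260.5,145.5,32),tri(('c0',260.5,145.5),('w_col',265,130),('t0',565*.64,347*.64)))
E
```

```text
[ 563.024093   -274.40043338   32.        ] (array([ 562.3, -274. ,   15.2]), [2.0, 0.8, 1.9])
```

>>> carry_out([
  {"tx": 41,"ty": -2.7,"tz": 0,"rx": 0,"ry": 0,"rz": 0},
  {"tx": 0,"ty": 0,"tz": -40,"rx": 0,"ry": 0,"rz": 0},
  {"tx": 0,"ty": 0,"tz": -30,"rx": 0,"ry": 0,"rz": 0},
  {"tx": 0,"ty": 0,"tz": -25,"rx": 0,"ry": 0,"rz": 0},
  {"tx": 0,"ty": 0,"tz": -15,"rx": 0,"ry": 0,"rz": 0},
  {"tx": 0,"ty": 0,"tz": -10,"rx": 0,"ry": 0,"rz": 0},
  {"tx": 0,"ty": 0,"tz": -4,"rx": 0,"ry": 0,"rz": 0},
  {"tx": 0,"ty": 0,"tz": 0,"rx": 0,"ry": 0,"rz": 0},
  {"tx": 0,"ty": 0,"tz": 0,"rx": 0,"ry": 0,"rz": 0},
])

```text
time: 16.1
tool_pos: [564.3, -273.4, -26.7]
tcp_rot: [3.14, -0.002, 0.0]
contact_force: [-0.0, 0.2, 0.7]
grip_width: 73.5
finger_force: 0.0
```

>>> carry_out([
  {"tx": 0,"ty": 0,"tz": 0,"rx": 0,"ry": 0,"rz": 0},
  {"tx": 0,"ty": 0,"tz": 0,"rx": 0,"ry": 0,"rz": 0},
  {"tx": 0,"ty": 0,"tz": 0,"rx": 0,"ry": 0,"rz": 0},
  {"tx": 0,"ty": 0,"tz": 0,"rx": 0,"ry": 0,"rz": 0},
  {"tx": 0,"ty": 0,"tz": 0,"rx": 0,"ry": 0,"rz": 0},
], gripper=1)

```text
time: 16.6
tool_pos: [563.7, -273.2, -27.5]
tcp_rot: [3.141, -0.0, 0.0]
contact_force: [-0.6, 0.5, 1.1]
grip_width: 47.6
finger_force: 30.0
```

>>> carry_out([
  {"tx": 0,"ty": 0,"tz": 45,"rx": 0,"ry": 0,"rz": 0},
  {"tx": 0,"ty": 0,"tz": 45,"rx": 0,"ry": 0,"rz": 0},
  {"tx": -1.3,"ty": 46.1,"tz": 8,"rx": 0,"ry": 0,"rz": 0},
  {"tx": -1.3,"ty": 46.1,"tz": 0,"rx": 0,"ry": 0,"rz": 0},
  {"tx": -1.4,"ty": 46.2,"tz": 0,"rx": 0,"ry": 0,"rz": 0},
  {"tx": -1.3,"ty": 46.2,"tz": 0,"rx": 0,"ry": 0,"rz": 0},
  {"tx": -1.4,"ty": 46.2,"tz": 0,"rx": 0,"ry": 0,"rz": 0},
  {"tx": -1.3,"ty": 46.2,"tz": 0,"rx": 0,"ry": 0,"rz": 0},
  {"tx": 0,"ty": 0,"tz": 0,"rx": 0,"ry": 0,"rz": 0},
  {"tx": 0,"ty": 0,"tz": 0,"rx": 0,"ry": 0,"rz": 0},
])

```text
time: 17.6
tool_pos: [555.4, 5.0, 70.0]
tcp_rot: [3.141, 0.0, 0.003]
contact_force: [0.3, -0.3, -1.1]
grip_width: 47.4
finger_force: 30.0
```

```bash
python3 - <<'E'
from h import *
o=bot.get_obs();print(o['tool_pos'],o['tcp_rot'],o['contact_force'],o['joint_positions'][5])
a=snap('wrist','k0')[:,:,::-1];t=snap('scene','s4')[:,:,::-1]
A=cv2.resize(a[120:300,170:345],(437,450),interpolation=cv2.INTER_CUBIC)
B=cv2.resize(t[125:200,250:310],(360,450),interpolation=cv2.INTER_CUBIC)
cv2.imwrite('pics/v9.png',np.hstack([A,B]))
p=o['tool_pos']
for q in([p[0],p[1],103+25],[p[0],p[1],95],[555.5,3.8,78],[555.5,3.8,34]):print(proj('k0',q),proj('s4',q))
E
```

```text
[555.36426752   5.03456435  70.04068568] [3.14129293e+00 4.03918871e-04 3.09235471e-03] [ 0.27854612 -0.32349764 -1.0765457 ] 1.4392110464580137
[255.87415576 262.57594753] [272.65720252 151.81995931]
[256.12167185 234.22296986] [272.31097806 160.49835725]
[258.0564542 222.9125217] [271.70665634 164.67151325]
[257.92929026 201.05029131] [271.29631458 175.31009014]
```

View pics/v9.png

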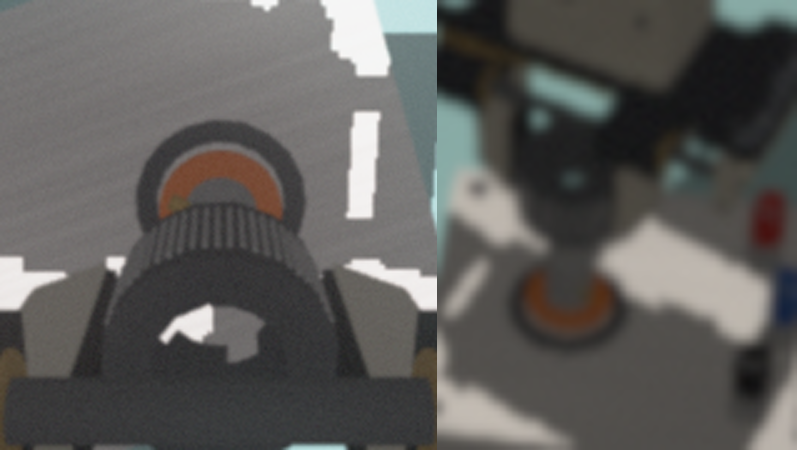

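The ring is centred at column 220.5 and the collar at about 221 in the crop, so the collar is over the spigot. Brass shows at (180,200). I'll lower it.

>>> carry_out([
  {"tx": 0,"ty": 0,"tz": -10,"rx": 0,"ry": 0,"rz": 0},
  {"tx": 0,"ty": 0,"tz": -8,"rx": 0,"ry": 0,"rz": 0},
  {"tx": 0,"ty": 0,"tz": -5,"rx": 0,"ry": 0,"rz": 0},
  {"tx": 0,"ty": 0,"tz": -4,"rx": 0,"ry": 0,"rz": 0},
  {"tx": 0,"ty": 0,"tz": -4,"rx": 0,"ry": 0,"rz": 0},
  {"tx": 0,"ty": 0,"tz": 0,"rx": 0,"ry": 0,"rz": 0},
])

```text
time: 18.3
tool_pos: [555.2, 4.0, 38.5]
tcp_rot: [-3.142, 0.001, 0.0]
contact_force: [-0.2, -0.1, -2.1]
grip_width: 47.6
finger_force: 30.0
```

>>> carry_out([
  {"tx": 0,"ty": 0,"tz": -3,"rx": 0,"ry": 0,"rz": 0},
  {"tx": 0,"ty": 0,"tz": -3,"rx": 0,"ry": 0,"rz": 0},
  {"tx": 0,"ty": 0,"tz": -2,"rx": 0,"ry": 0,"rz": 0},
  {"tx": 0,"ty": 0,"tz": 0,"rx": 0,"ry": 0,"rz": 0},
])

```text
time: 18.7
tool_pos: [555.3, 4.1, 30.9]
tcp_rot: [3.142, 0.001, 0.0]
contact_force: [0.3, -0.2, -1.9]
grip_width: 47.8
finger_force: 30.0
```

>>> carry_out([
  {"tx": 0,"ty": 0,"tz": -1,"rx": 0,"ry": 0,"rz": 0},
  {"tx": 0,"ty": 0,"tz": -1,"rx": 0,"ry": 0,"rz": 0},
  {"tx": 0,"ty": 0,"tz": -1,"rx": 0,"ry": 0,"rz": 0},
  {"tx": 0,"ty": 0,"tz": 0,"rx": 0,"ry": 0,"rz": 0},
])

```text
time: 19.1
tool_pos: [555.7, 4.0, 28.3]
tcp_rot: [3.141, -0.0, 0.0]
contact_force: [-0.0, 0.2, -0.1]
grip_width: 47.7
finger_force: 30.0
```

>>> carry_out([
  {"tx": 0,"ty": 0,"tz": -1,"rx": 0,"ry": 0,"rz": 0},
  {"tx": 0,"ty": 0,"tz": -1,"rx": 0,"ry": 0,"rz": 0},
  {"tx": 0,"ty": 0,"tz": 0,"rx": 0,"ry": 0,"rz": 0},
])

```text
time: 19.4
tool_pos: [555.9, 4.0, 27.7]
tcp_rot: [3.141, -0.001, 0.0]
contact_force: [-4.2, 0.2, 11.4]
grip_width: 48.1
finger_force: 30.0
```

>>> carry_out([
  {"tx": 0,"ty": 0,"tz": 0.5,"rx": 0,"ry": 0,"rz": 0.06},
  {"tx": 0,"ty": 0,"tz": 0,"rx": 0,"ry": 0,"rz": 0.06},
  {"tx": 0,"ty": 0,"tz": 0,"rx": 0,"ry": 0,"rz": 0.06},
  {"tx": 0,"ty": 0,"tz": 0,"rx": 0,"ry": 0,"rz": 0.06},
  {"tx": 0,"ty": 0,"tz": 0,"rx": 0,"ry": 0,"rz": 0.06},
  {"tx": 0,"ty": 0,"tz": 0,"rx": 0,"ry": 0,"rz": 0},
])

```text
time: 20.0
tool_pos: [557.5, 3.6, 27.9]
tcp_rot: [3.14, -0.004, 0.301]
contact_force: [2.2, -1.2, 6.2]
grip_width: 48.0
finger_force: 30.0
```

>>> carry_out([
  {"tx": 0,"ty": 0,"tz": 0,"rx": 0,"ry": 0,"rz": 0.06},
  {"tx": 0,"ty": 0,"tz": 0,"rx": 0,"ry": 0,"rz": 0.06},
  {"tx": 0,"ty": 0,"tz": 0,"rx": 0,"ry": 0,"rz": 0.06},
  {"tx": 0,"ty": 0,"tz": 0,"rx": 0,"ry": 0,"rz": 0},
])

```text
time: 20.4
tool_pos: [555.2, 4.1, 26.4]
tcp_rot: [-3.141, 0.001, 0.479]
contact_force: [0.4, 0.3, 0.2]
grip_width: 47.6
finger_force: 30.0
```

The force vanished and z fell, so the keyways have cleared the pin at yaw 0.48. I'll lower from here.

>>> carry_out([
  {"tx": 0,"ty": 0,"tz": -1.5,"rx": 0,"ry": 0,"rz": 0},
  {"tx": 0,"ty": 0,"tz": -1.5,"rx": 0,"ry": 0,"rz": 0},
  {"tx": 0,"ty": 0,"tz": 0,"rx": 0,"ry": 0,"rz": 0},
])

```text
time: 20.7
tool_pos: [555.4, 4.0, 23.3]
tcp_rot: [-3.141, 0.0, 0.479]
contact_force: [0.8, 0.1, -1.6]
grip_width: 48.0
finger_force: 30.0
```

>>> carry_out([
  {"tx": 0,"ty": 0,"tz": -3,"rx": 0,"ry": 0,"rz": 0},
  {"tx": 0,"ty": 0,"tz": -3,"rx": 0,"ry": 0,"rz": 0},
  {"tx": 0,"ty": 0,"tz": -3,"rx": 0,"ry": 0,"rz": 0},
  {"tx": 0,"ty": 0,"tz": -2,"rx": 0,"ry": 0,"rz": 0},
  {"tx": 0,"ty": 0,"tz": 0,"rx": 0,"ry": 0,"rz": 0},
])

```text
time: 21.2
tool_pos: [555.5, 4.0, 12.4]
tcp_rot: [-3.142, 0.0, 0.48]
contact_force: [0.3, 0.2, 2.2]
grip_width: 48.0
finger_force: 30.0
```

>>> carry_out([
  {"tx": 0,"ty": 0,"tz": -2,"rx": 0,"ry": 0,"rz": 0},
  {"tx": 0,"ty": 0,"tz": -2,"rx": 0,"ry": 0,"rz": 0},
  {"tx": 0,"ty": 0,"tz": -1,"rx": 0,"ry": 0,"rz": 0},
  {"tx": 0,"ty": 0,"tz": 0,"rx": 0,"ry": 0,"rz": 0},
])

```text
time: 21.6
tool_pos: [555.5, 4.0, 8.2]
tcp_rot: [3.141, -0.0, 0.48]
contact_force: [-2.7, -0.6, 5.3]
grip_width: 47.9
finger_force: 30.0
```

Spring force is showing. I'll go on until it hits the seat ring.

>>> carry_out([
  {"tx": 0,"ty": 0,"tz": -1,"rx": 0,"ry": 0,"rz": 0},
  {"tx": 0,"ty": 0,"tz": -1,"rx": 0,"ry": 0,"rz": 0},
  {"tx": 0,"ty": 0,"tz": 0,"rx": 0,"ry": 0,"rz": 0},
])

```text
time: 21.9
tool_pos: [555.5, 4.0, 6.4]
tcp_rot: [3.141, -0.0, 0.48]
contact_force: [-2.3, 0.9, 8.3]
grip_width: 47.6
finger_force: 30.0
```

>>> carry_out([
  {"tx": 0,"ty": 0,"tz": -1,"rx": 0,"ry": 0,"rz": 0},
  {"tx": 0,"ty": 0,"tz": 0,"rx": 0,"ry": 0,"rz": 0},
  {"tx": 0,"ty": 0,"tz": 0,"rx": 0,"ry": 0,"rz": 0},
])

```text
time: 22.2
tool_pos: [555.6, 4.0, 6.4]
tcp_rot: [3.141, -0.001, 0.48]
contact_force: [-5.1, 1.2, 15.6]
grip_width: 47.4
finger_force: 30.0
```

z has stopped at 6.4, exactly 22 mm below the pin contact, and the force has jumped to 15.6 N. The collar is home, so I'll hold briefly and hand in.

>>> carry_out([
  {"tx": 0,"ty": 0,"tz": -0.5,"rx": 0,"ry": 0,"rz": 0},
  {"tx": 0,"ty": 0,"tz": 0,"rx": 0,"ry": 0,"rz": 0},
  {"tx": 0,"ty": 0,"tz": 0,"rx": 0,"ry": 0,"rz": 0},
  {"tx": 0,"ty": 0,"tz": 0,"rx": 0,"ry": 0,"rz": 0},
  {"tx": 0,"ty": 0,"tz": 0,"rx": 0,"ry": 0,"rz": 0},
  {"tx": 0,"ty": 0,"tz": 0,"rx": 0,"ry": 0,"rz": 0},
])

```text
time: 22.8
tool_pos: [555.6, 4.0, 6.3]
tcp_rot: [3.141, -0.001, 0.48]
contact_force: [-6.1, 1.0, 19.4]
grip_width: 47.6
finger_force: 30.0
```

```bash
python3 -c "
from plant import bot
o=bot.get_obs();print(o['tool_pos'],o['contact_force'],o['finger_force']);print(bot.close_job())"
```

```text
[555.60013371   4.00432264   6.32588772] [-6.14007513  1.00793235 19.44564091] 30.005077477544546
the job is handed in; nothing more can be done
None
```

I handed the job in at about 23 s with the red die in the one-dot pocket, the blue die in the two-dot pocket, and the collar over the pin, gripped and held down on the seat ring at about 19 N; the hand-in gave no verdict.

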